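# Dispense one culture dish and nudge it onto the free warming disc

## Task

Press the dish dispenser's plunger all the way down once and let it spring back up, so that a single dish comes out onto the deck. Then nudge that dish sideways along the deck with the fingertips, without gripping or lifting it, until it sits over the free dark warming disc. Leave the dish already parked at the other end, the dishes still in the magazine and everything else where they are.

Things in the scene. Friction and masses are not known exactly. Their poses are not given: they have to be found in the camera images.
- dispenser: Fixed dish dispenser. Origin at bench level under the centre of its magazine; +x is the way dishes come out (away from the robot, up to 20 degrees askew), y along the deck, z up. Grey painted deck 180 (x -92..88) by 262 mm, top 12 mm above the bench. White plunger housing 55 x 50 mm at x -62.5, y 0, its top 46 mm above the bench.
- magazine_top (a point): Centre of the open top of the clear square magazine that holds the stack: outside 46 x 46 mm, standing over the dispenser's origin, this point 54 mm above the bench. Its outlet is low in its +x wall.
- outlet (a point): Point on the deck's top where the ejected dish's centre comes to lie, at dispenser x 52, y 0, in the flat run-out lane between magazine (front face x 23) and fence. The fence, 8 mm high, runs along the deck's front edge (inner face x 80); a stop 8 mm high closes each end (inner faces y +120 and -120, from x 30 to 84). Beside the magazine nothing guides the dish on its -x side.
- plunger_top (a point): Centre of the top face of the plunger's black round pad (32 mm across, 7 mm thick), on the housing at dispenser x -65, y 0; 76 mm above the bench when up, 52 mm when fully down. Moves with the plunger.
- plunger (a joint): Plunger travel in m: 0 up, 0.024 fully down (hard stop). Spring return, about 2 N to start and 6 N at the bottom, pressed slowly. It drives a blade that pushes the lowest dish out, 2.35 mm per mm; pressed fast, the dish slides farther. When let up, the blade goes back and the stack drops by one dish; another press would eject another.
- dish_1: The lowest dish in the magazine, the one that is ejected. Lidded culture dish, white lid over a glass base, 35 mm across, 11 mm high, about 14 g; origin at the centre of its underside, z up. Slides on the deck.
- dish_2: Same kind of dish, second in the stack; stays in the magazine.
- dish_3: Same kind of dish, top of the stack; stays in the magazine.
- warm_disc: Target: dark steel warming disc, 30 mm across, flush with the deck (no edge to catch on), origin at its centre on the deck's top. It is at dispenser x 52 and y +100 or -100, whichever end is free. A 35 mm dish pushed against that end's stop is 2.5 mm past its centre.
- parked_dish: A dish dispensed earlier, same size, at the other end of the lane (dispenser x 52, y of the other sign). Leave it.
- jar: Small jar, 32 mm across, 42 mm high, standing on the deck beside the plunger housing. Leave it. Origin under its centre.
- collar: Dark steel stepped collar, 34 mm across, 26 mm high, standing on the deck on the other side of the plunger housing. Leave it. Origin under its centre.
- tip_box: Pipette tip box 82 x 120 x 56 mm on the bench. Leave it. Origin under its centre.
- bottle: Amber bottle, 52 mm across, 80 mm high, on the bench beyond the dispenser. Leave it. Origin under its centre.
- beaker: Glass beaker, 64 mm across, 65 mm high, on the bench beyond the dispenser. Leave it. Origin under its centre.
- tube_rack: Grey tube rack 70 x 130 x 35 mm on the bench. Leave it. Origin under its centre.
- spatula: Slim steel lab spatula 160 mm long, 6 mm thick, lying on the bench. Leave it. Origin under its middle.
Things that resemble listed ones, but are neither listed nor needed, are in the scene too. Leave any green look-alike of the dish_3 alone.

How it is judged:
By the outcome, as a careful person would: the job done as asked, in the order asked, and still so for the second after the job is handed in, with the robot touching nothing.
It also fails if it takes over 45 s, if anything falls off the work surface, if the arm or the gripper's body presses on something with over 40 N, if the wrist force passes 120 N, or if a joint passes its speed limit or range.

## Robot

A 6-joint arm with a two-finger parallel gripper is mounted at the origin on the work surface. World frame = base frame: x ahead of the robot, y to its left, z up, the work surface at z = 0. Lengths are in m, angles in rad, forces in N, time in s.
With the tool pointing down it reaches from about 0.25 to 0.775 m from the base axis. Payload 4 kg.
Tool frame: the origin (TCP) lies midway between the tips of the shut fingers; the grasp point (between the pads) lies 19 mm behind it; x points along the fingers, y is the direction in which the jaws open and shut, and the axes are right-handed (so a half turn about x gives the same grasp; the last joint's range is limited). The gripper opens to 94 mm and grips with 3 to 60 N. Pads are 16 mm wide; open, the fingers measure 119 mm over their backs; the gripper's body (75 mm by 177 mm) begins 78 mm behind the grasp point.
Start: joints at [-1.222, 0.087, 1.371, -0, 1.684, -0.103], TCP at [0.24, -0.495, 0.206] pointing down, gripper open.
Joint ranges: [-3.1, 3.1], [-0.76, 2.03], [0.27, 2.55], [-1.08, 4.22], [0.17, 2.65], [-2.57, 2.57]. Speed limits (rad/s): [2.79, 2.79, 3.14, 3.14, 3.14, 3.14].

## Interface

Orientations are given as a 3x3 rotation matrix whose columns are the frame's x, y, z axes.
In Python, from workcell import bot, fingers, solver, capture, order, read_clock, read_qpos, read_qvel, read_joint_torque, read_tcp_pos, read_orientation, read_ft_force, read_ft_torque, read_grip_width gives the robot as it stands. The module is installed in compiled form; this text tells all that it offers. Calls block until the motion is done:
- bot.movep(position, orientation): joint-space move of the TCP to a pose.
- bot.servo_line(position, rate=0.15, orientation=None): straight line of the TCP; orientation=None keeps the orientation; rate is the mean speed in m/s.
- bot.move_j(angles): joint-space move.
- fingers.gripper_open() and fingers.grab(grasp_force=None): open the fingers fully, or close them until they stop; grasp_force is the grip in N (None keeps the last).
- bot.dwell(seconds).
- solver.ik(position, orientation): joint angles nearest the present ones, or None.
- capture(name): name is "scene" or "top" or "wrist"; returns a dict with "frame" (420x560x3 uint8, blue, green, red), "K" (3x3 intrinsics, pixels), "k1" (the pictures are not rectified: a ray, as slopes to the right and down, at radius r is drawn at 1 + k1 r^2 times it, then the intrinsics apply), "rvec" (rotation vector, rad) and "tvec" (3), from world to camera coordinates, as OpenCV has them. Camera axes: x right, y down, z forward; pixel columns grow to the right and rows downward; lengths in m; the calibration is good to about 2 mm. A picture is of the moment at which its call begins. There is no depth.
A pose or a line that the arm cannot do raises bot.PlanningError and nothing moves.
- order.finish_job(): hands the job in, once; it reports no verdict.
Readings, each from a call of its own:
- read_clock(): time.
- read_qpos(): joint angles.
- read_qvel(): joint speeds.
- read_joint_torque(): joint torques, N m.
- read_tcp_pos(): TCP position.
- read_orientation(): TCP orientation.
- read_ft_force(): force on the tool from outside, world axes, zero at the start.
- read_ft_torque(): the same for the moment, N m.
- read_grip_width(): opening from 0.0 (shut) to 1.0 (fully open).
Only numpy, scipy, OpenCV 4.12 (cv2) and the standard library are available. Lean on these libraries where they do the work, as an engineer would, in place of code of your own. Each camera call takes 0.05 s, during which the arm holds its last target. There are 200 camera calls.

## Working session

There is one attempt and no reset: what is moved stays moved. The work goes in short steps, each a Python script; the robot and the scene stay as the last script left them, time stands still between calls to the robot, and variables do not carry over. Pictures are saved under pics/ and viewed, about 8 in all and at most 12, crops included, and the job is handed in when it is done.

```bash
mkdir -p pics && cat > h.py <<'E'
import numpy as np, cv2
from workcell import *
def snap(cam,name):
    c=capture(cam); cv2.imwrite(f'pics/{name}.png',c['frame']); np.savez(f'pics/{name}.npz',**c); return c
def ray(c,u,v):
    K=np.array(c['K']);k1=float(c['k1'])
    p=cv2.undistortPoints(np.array([[[u,v]]],float),K,np.array([k1,0,0,0.]))[0,0]
    R=cv2.Rodrigues(np.array(c['rvec'],float))[0];t=np.array(c['tvec'],float).ravel()
    return -R.T@t, R.T@np.array([p[0],p[1],1])
def at(c,u,v,z):
    o,d=ray(c,u,v); return o+d*(z-o[2])/d[2]
def proj(c,P):
    return cv2.projectPoints(np.array(P,float).reshape(-1,1,3),np.array(c['rvec'],float),np.array(c['tvec'],float),np.array(c['K']),np.array([float(c['k1']),0,0,0]))[0].reshape(-1,2)
E
python3 - <<'E'
from h import *
for n in ('scene','top'):
    c=snap(n,n+'0'); print(n,ray(c,280,210))
print(read_clock(),read_orientation())
E
```

```text
scene (array([ 1.18802048, -0.44258901,  0.68036375]), array([-0.66095235,  0.45888512, -0.59387373]))
top (array([ 0.42837849, -0.01127637,  1.05438936]), array([ 0.10379426, -0.00638929, -0.99464227]))
0.1 [[-6.85259851e-04  4.36561309e-01 -8.99674249e-01]
 [ 1.89890235e-03 -8.99672270e-01 -4.36561795e-01]
 [-9.99997962e-01 -2.00755182e-03 -2.12478013e-04]]
```

View pics/top0.png

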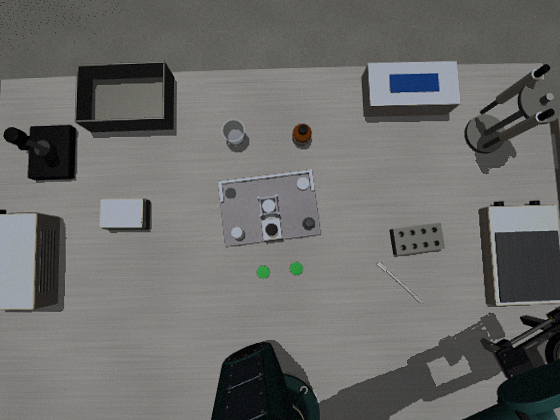

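View pics/scene0.png

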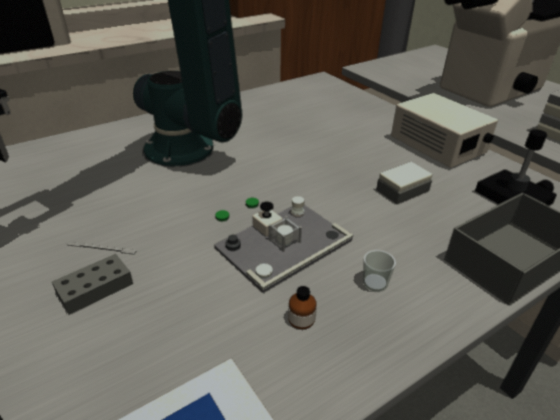

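Top view: pad about (272,229), magazine (269,206), free dark disc (230,193) at the +y end, parked dish (303,184), white jar (237,233), dark collar (309,224). The green discs at (263,272) and (296,268) are look-alikes. I'll enlarge a crop to confirm and measure.

```bash
python3 - <<'E'
from h import *
c=np.load('pics/top0.npz')
im=cv2.resize(c['frame'][155:285,205:335],None,fx=4.6,fy=4.6,interpolation=cv2.INTER_CUBIC)
cv2.imwrite('pics/crop0.png',im)
for n,u,v,z in [('pad',272,229,.076),('mag',269,206,.054),('disc',230,193,.012),('parked',303,184,.023)]: print(n,at(c,u,v,z))
E
```

```text
pad [0.48233284 0.00421679 0.076     ]
mag [0.54413038 0.01085416 0.054     ]
disc [0.58794701 0.11802043 0.012     ]
parked [ 0.60535526 -0.08246934  0.023     ]
```

View pics/crop0.png

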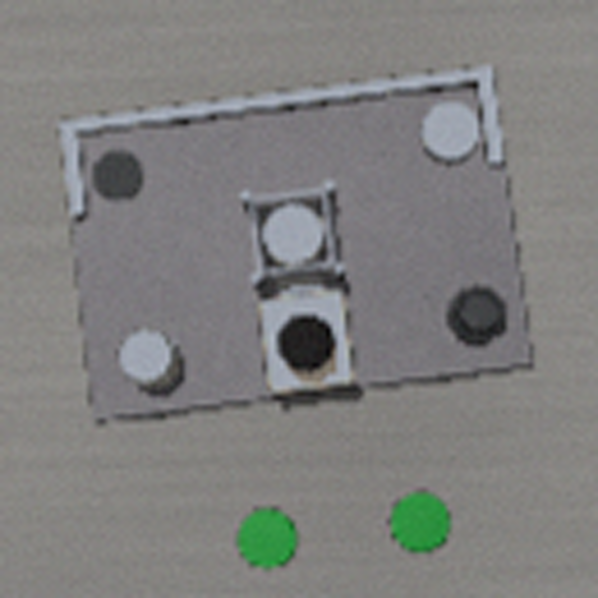

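```bash
cat > fit.py <<'E'
from h import *
from scipy.optimize import least_squares
c=np.load('pics/top0.npz')
obs=[((118,174),(52,100,12)),((451,131),(52,-100,23)),((306,342),(-65,0,76)),((98,421),(-92,131,12)),((530,365),(-92,-131,12)),((294,233),(0,0,45)),((290,192),(23,0,54))]
uv=np.array([o[0] for o in obs])/4.6+[205,155]-0.4
D=np.array([o[1] for o in obs])/1000.
def W(p,d):
    d=np.atleast_2d(d);C,S=np.cos(p[2]),np.sin(p[2])
    return np.c_[p[0]+C*d[:,0]-S*d[:,1],p[1]+S*d[:,0]+C*d[:,1],d[:,2]]
r=least_squares(lambda p:(proj(c,W(p,D))-uv).ravel(),[.54,.01,.1],loss='soft_l1')
if __name__=='__main__':
    print(r.x,np.degrees(r.x[2])); print(np.round(r.fun.reshape(-1,2),2))
    np.save('pose.npy',r.x)
    C,S=np.cos(r.x[2]),np.sin(r.x[2])
    for s in (1,-1):
        y=s*np.array([C,S,0]);x=np.array([0,0,-1.]);R=np.c_[x,y,np.cross(x,y)]
        for d in [(-.065,0,.1),(.052,-.04,.016),(.052,.075,.016)]: print(s,d,W(r.x,d),solver.ik(W(r.x,d)[0],R))
E
python3 fit.py
```

```text
[0.54716566 0.01245685 0.09741362] 5.581389429920446
[[ 0.1   0.12]
 [ 0.15 -0.27]
 [ 0.13  0.02]
 [-0.93  0.02]
 [ 1.02  0.15]
 [-0.06  0.01]
 [-0.35 -0.08]]
1 (-0.065, 0, 0.1) [[0.48247382 0.00613498 0.1       ]] [-1.04858291e-01 -1.74174495e-02  1.68986270e+00 -4.44089210e-16
  1.46914740e+00 -2.02271914e-01]
1 (0.052, -0.04, 0.016) [[ 0.60280951 -0.02229601  0.016     ]] [-1.30937713e-01  3.11282947e-01  1.49252468e+00 -4.44089210e-16
  1.33778502e+00 -2.28351335e-01]
1 (0.052, 0.075, 0.016) [[0.59162466 0.09215878 0.016     ]] [ 5.98603559e-02  3.02149569e-01  1.50433373e+00 -4.44089210e-16
  1.33510936e+00 -3.75532665e-02]
-1 (-0.065, 0, 0.1) [[0.48247382 0.00613498 0.1       ]] None
-1 (0.052, -0.04, 0.016) [[ 0.60280951 -0.02229601  0.016     ]] None
-1 (0.052, 0.075, 0.016) [[0.59162466 0.09215878 0.016     ]] None
```

```bash
cat >> h.py <<'E'
try:
    p=np.load('pose.npy');C,S=np.cos(p[2]),np.sin(p[2])
    R=np.c_[[0,0,-1.],[C,S,0],np.cross([0,0,-1.],[C,S,0])]
    def W(x,y,z): return np.array([p[0]+C*x-S*y,p[1]+S*x+C*y,z])
    def D(w):
        a,b=w[0]-p[0],w[1]-p[1]; return np.array([C*a+S*b,-S*a+C*b,w[2]])
except FileNotFoundError: pass
E
python3 - <<'E'
from h import *
fingers.grab(10)
bot.movep(W(-.065,0,.13),R)
c=snap('wrist','w1'); print(read_clock(),read_tcp_pos(),read_grip_width(),read_ft_force())
im=c['frame'].copy()
for P,z in [((-65,0),.076),((0,0),.045),((52,100),.012),((52,-100),.023),((52,0),.012)]:
    q=proj(c,W(P[0]/1e3,P[1]/1e3,z))[0]; print(P,q); cv2.circle(im,tuple(int(v) for v in q),3,(0,0,255),1)
cv2.imwrite('pics/w1m.png',im)
E
```

```text
3.5917 [0.48271551 0.00527659 0.13016587] 0.004600983780143053 [-0.42980371  0.46425775  0.19045256]
(-65, 0) [276.70504662 221.80066284]
(0, 0) [360.20860186 209.16987253]
(52, 100) [421.77742205  78.69667233]
(52, -100) [403.34259619 305.89377912]
(52, 0) [410.66844106 198.53743426]
```

View pics/w1m.png

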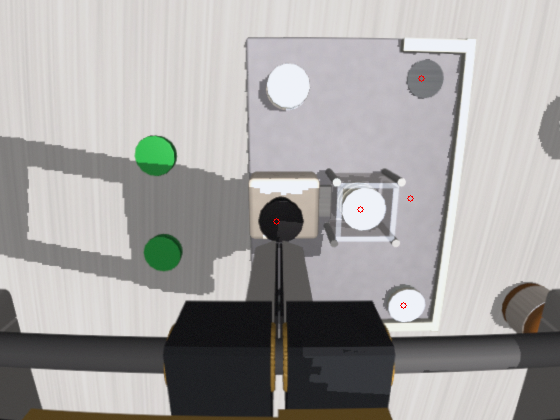

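Wrist view: the magazine dish is at (363,209), the disc at (425,79), the parked dish at (407,305) and the pad at (281,219). The predictions are 3–4 px (about 3 mm) off in x, within calibration, so I'll shift x by +1.5 mm and press slowly.

```bash
python3 - <<'E'
from h import *
p[0]+=.0015*C;p[1]+=.0015*S;np.save('pose.npy',p)
bot.servo_line(W(-.065,0,.082),.1)
f0=read_ft_force()[2]
bot.servo_line(W(-.065,0,.056),.02)
z=.056
while True:
    f=read_ft_force()[2]-f0; print(round(z,4),np.round(read_tcp_pos()[2],4),round(f,2))
    if f>13 or z<.0465: break
    z-=.0008; bot.servo_line(W(-.065,0,z),.015)
bot.dwell(.2); print(read_ft_force())
bot.servo_line(W(-.065,0,.082),.03)
bot.servo_line(W(-.065,0,.13),.1)
c=snap('wrist','w2'); t=snap('top','t2'); print(read_clock())
im=c['frame'].copy()
q=proj(c,W(.052,0,.023))[0]; print(q); cv2.circle(im,tuple(int(v) for v in q),3,(0,0,255),1)
cv2.imwrite('pics/w2m.png',im)
E
```

```text
0.056 0.0562 4.31
0.0552 0.0553 4.05
0.0544 0.0546 5.26
0.0536 0.0538 4.21
0.0528 0.053 4.67
0.052 0.0523 5.2
0.0512 0.0522 7.93
0.0504 0.0521 11.06
0.0496 0.0521 15.52
[-4.39213573  1.11891664 15.45151144]
9.8417
[415.92956349 203.17481435]
```

View pics/w2m.png

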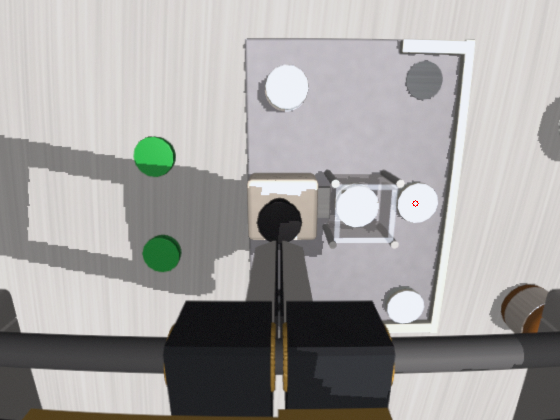

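The press reached the hard stop (z 0.052, 15 N). One dish is out at (418,203), on the predicted outlet, and the stack has dropped. Next I'll nudge it toward +y.

```bash
python3 - <<'E'
from h import *
bot.movep(W(.052,-.041,.11),R)
bot.servo_line(W(.052,-.041,.016),.1)
print(D(read_tcp_pos()),read_ft_force())
bot.servo_line(W(.052,-.028,.016),.04)
bot.servo_line(W(.052,.062,.016),.04)
bot.dwell(.2)
print(D(read_tcp_pos()),read_ft_force())
c=snap('wrist','w3'); snap('top','t3'); print(read_clock())
im=c['frame'].copy()
for P in [(52,100,12),(52,87.5,23)]:
    q=proj(c,W(*[v/1e3 for v in P]))[0]; print(q); cv2.circle(im,tuple(int(v) for v in q),3,(0,0,255),1)
cv2.imwrite('pics/w3m.png',im)
E
```

```text
[ 0.05268557 -0.04116226  0.01693424] [-0.48731258  0.50544878  0.22909882]
[0.05198724 0.06194183 0.01597872] [-0.14822159 -0.65453948 -0.11290236]
14.675
[276.46784727 184.63304972]
[276.37236221 213.3486048 ]
```

View pics/w3m.png

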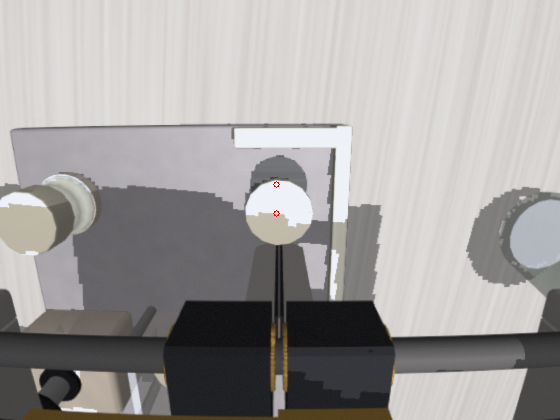

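The dish is at (279,212) and the disc centre at about (278,184). Both match the model (dish y = 87.5 mm, disc y = 100), and x is aligned, so I'll push the last 12.5 mm.

```bash
python3 - <<'E'
from h import *
bot.servo_line(W(.052,.0745,.016),.025)
bot.dwell(.2); print(D(read_tcp_pos()),read_ft_force())
bot.servo_line(W(.052,.055,.016),.05)
bot.servo_line(W(.052,.055,.13),.12)
c=snap('wrist','w4')
im=c['frame'].copy()
for P in [(52,100,12),(52,100,23)]:
    q=proj(c,W(*[v/1e3 for v in P]))[0]; print(q); cv2.circle(im,tuple(int(v) for v in q),2,(0,0,255),1)
cv2.imwrite('pics/w4m.png',im)
bot.movep(W(-.15,.055,.2),R)
t=snap('top','t4'); cv2.imwrite('pics/t4c.png',cv2.resize(t['frame'][115:285,195:345],None,fx=3.5,fy=3.5,interpolation=cv2.INTER_CUBIC)); print(read_clock())
E
```

```text
[0.05198936 0.07439999 0.01600991] [-0.49821367 -0.01615544  0.26799967]
[278.38194952 147.65764329]
[278.34360296 149.19411429]
18.1333
```

View pics/w4m.png

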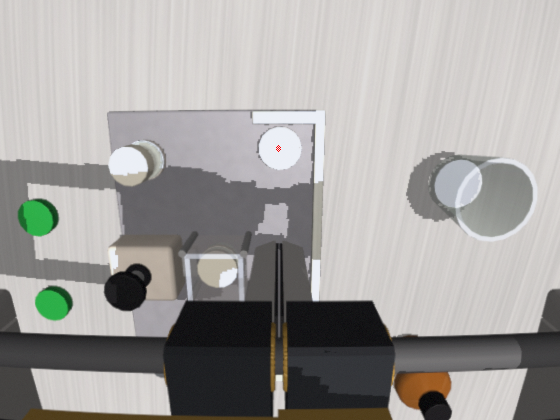

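View pics/t4c.png

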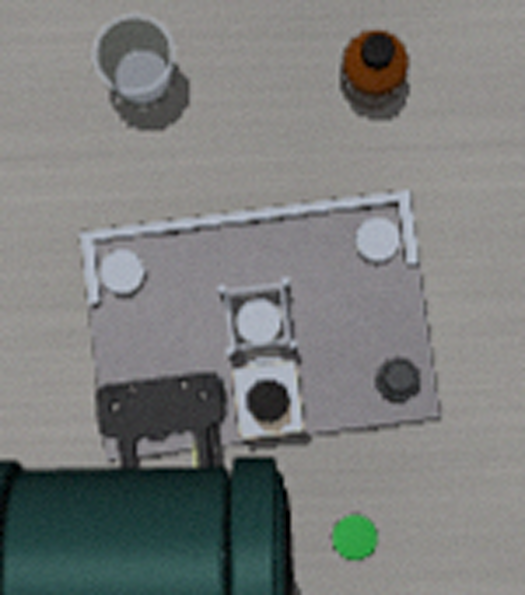

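The wrist view shows the dish at (280,148), on the predicted disc centre (278,149), with the disc fully hidden. The parked dish, magazine and collar are unchanged in the top view, and the arm is clear of everything.

```bash
python3 -c "
from h import *
print(read_ft_force(),read_tcp_pos());order.finish_job();print(read_clock())"
```

```text
[ 1.14410342 -0.22501526 -0.19638938] [0.39467028 0.05273175 0.19937804]
the job is handed in; nothing more can be done
the job is handed in; nothing more can be done
```

The dish is on the free warming disc at the +y end and the job is handed in; the robot clock was about 18 s at the last reading.

- **Press:** I pressed the plunger once, slowly, to its hard stop (tip at z 0.052 m, about 15 N) and let it back up. One dish came out at the outlet and the stack dropped by one.
- **Nudge:** I pushed the dish along the lane with the shut fingertips, without gripping or lifting it, then backed off and lifted clear.
- **Last checks:** The wrist view put the dish within about 1–2 mm of the disc centre, with the disc fully covered. The top view showed the parked dish, magazine, collar, bottle and beaker as before.
- **Not fully checked:** The arm hid the jar and one green look-alike in that last top view. Both looked unmoved in the wrist view just before.
- **Disagreement:** The wrist and top cameras differed by about 3 mm in x at first, so I shifted the fitted pose 1.5 mm between them. Later views matched that to about 1–2 mm.

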